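# Open the push-and-turn jar in the shower niche

## Robot

A 6-joint arm with a two-finger parallel gripper is mounted at the origin on the work surface. World frame = base frame: x ahead of the robot, y to its left, z up, the work surface at z = 0. Lengths are in m, angles in rad, forces in N, time in s.
With the tool pointing down it reaches from about 0.35 to 0.925 m from the base axis. Payload 6.4 kg.
Tool frame: the origin (TCP) lies at the very end of the fingers, on their centre line; the grasp point (between the pads) lies 19 mm behind it; z points along the fingers, y is the line along which they close (so a half turn about z gives the same grasp; the last joint's range is limited). The gripper opens to 85 mm and grips with 20 to 120 N. Pads are 22 mm wide; open, the fingers measure 114 mm over their backs; the gripper's body (76 mm by 85 mm) begins 54 mm behind the grasp point. The pads swing forward as they close: fully open they stand 13 mm farther back than shut.
Start: joints at [-1.335, 0.245, 1.558, -0, 1.339, -0.174], TCP at [0.259, -0.596, 0.231] pointing down, gripper open.
Joint ranges: [-3.13, 3.13], [-1.02, 2.26], [0.13, 2.54], [-0.95, 4.09], [0.21, 2.88], [-2.74, 2.74]. Speed limits (rad/s): [2.57, 2.57, 3.14, 3.14, 3.14, 3.14].

## Interface

Orientations are given as [roll, pitch, yaw] about the fixed x, y, z axes, in that order (R = Rz(yaw) Ry(pitch) Rx(roll)).
In Python, from station import manip gives the robot as it stands.
- The arm moves only by the shell command python3 -m creep 'ROWS' [OPENING] [FORCE]. ROWS is JSON, a list of rows, each a list of 6 numbers: the shift along the tool's x, y, z in units of 120 mm (1.0 is 120 mm), then the turn, a rotation vector about the tool's x, y, z in units of 360 degrees (1.0 is 360 degrees). In form: [[tx, ty, tz, ax, ay, az], ...]. A call has exactly 8 rows; each row is the pose to reach, as a shift and turn from the pose commanded when the call began, along the tool's axes at that moment, turning the shorter way round; what a row does not reach only later rows make up. A row lasts 1/8 s, in which the tool goes at most 62.5 mm and 10.7 degrees, less where a joint would pass 70% of its speed; a pose out of reach is approached as far as the arm can. A call with a number of a shift or a turn outside -1 to 1 is refused whole. A call with a gripper value outside its range is refused whole. OPENING is the gripper command: -1 is shut, 1 is fully open, values between are in proportion, set as the call begins (- or left out, the last holds). The fingers move at their own pace and stop on an object; FORCE is the grip in N (left out, the last holds). Time passes only in rows, so rows that repeat a pose let the fingers close, or fill a call up. It gives the time, the measured TCP pose, the force, the opening and the grip force at its end, in the units of the state.
- manip.observe(): the state, without advancing time (a new reading comes with each control period).
- manip.snapshot(name): name is "scene" or "side" or "wrist"; returns a dict with "image" (400x640x3 uint8, blue, green, red), "fx", "fy", "cx", "cy" (pixels), "k1" (the pictures are not rectified: a ray, as slopes to the right and down, at radius r is drawn at 1 + k1 r^2 times it, then the intrinsics apply), "camera_from_world" (4x4, takes a point from world to camera coordinates). Camera axes: x right, y up, looking along -z (the intrinsics and any distortion apply to the point x, -y, -z); pixel columns grow to the right and rows downward; lengths in m; the calibration is good to about 2 mm. A picture is of the moment at which its call begins. There is no depth.
- manip.hand_in(): hands the job in; it is judged then, once.
The state is a dict: "t": time; "joints": joint angles; "joint_vel": joint speeds; "effort": joint torques, N m; "eef_pos": TCP position; "ee_rot": TCP orientation; "contact_force": force on the tool from outside, world axes, zero at the start; "wrist_torque": the same for the moment, N m; "gripper_width": finger opening in m; "grasp_force": force on a finger pad.
Only numpy, scipy, OpenCV 4.12 (cv2) and the standard library are available. Lean on these libraries where they do the work, as an engineer would, in place of code of your own. Each camera call takes 0.05 s, during which the arm holds its last target. There are 200 camera calls.

## Task

Open the glass jar: push its blue safety cap down against the spring, keep it down while you turn it anticlockwise past the catch, without forcing cap or glass, and lift it off. Set the cap down gently, wing upwards, in the wide compartment of the white pill tray and let go, leaving tray, nail brush, hook and mirror as they are.

Things in the scene. Friction and masses are not known exactly. Their poses are not given: they have to be found in the camera images.
- cap_grip (a point): centre of the grip wing on the jar's blue push-and-turn cap: an upright bar 48 mm long (this point's x axis), 14 mm thick (y axis) and 24 mm high on the cap's flat top. This point is half-way up it: 12 mm above the cap's top, 12 mm below the wing's upper edge, 45 mm above the cap's lower edge.
- cap: the blue cap, about 55 g: a fluted round cup 61 mm across and 33 mm high below its wing; origin at the centre of its lower edge, z up. A sprung liner inside bears on the jar's rim: it pushes up with about 4 N when locked and 0.6 N more per mm pushed down. Locked, three lugs inside the cap sit in notches of the neck, 1.5 mm loose sideways. Once free, the spring raises it 2 mm and it lifts straight off.
- neck_catch (a point): point on the jar's axis at the height of the catch, inside the cap. The cap's lugs pass below the catch teeth when it is pushed down 2.5 to 8 mm (differs from jar to jar, cannot be seen); 1.5 mm deeper it bottoms hard, at 6 to 10 N. A push of 10 N frees every jar. Held down it turns anticlockwise from above; past 35 degrees the lugs are free (60 is good), at 88 they meet a stop.
- jar_mouth (a point): centre of the jar's rim, z up, 104 mm above the ledge. With the cap locked, the cap's lower edge is 17 mm below this point, the wing's centre 28 mm above it, and the wing lies along this point's x axis within 3 degrees. The lower edge must rise 17 mm to clear the rim.
- jar: the clear glass jar, 72 mm in diameter with a neck of 40 mm, held fast upright in a grey suction-foot holder 96 mm in diameter stuck to the ledge; it cannot move. Origin on its axis at the ledge. More than 18 N in all between cap and jar, from pressing down, pushing sideways or turning against the catch, may break the glass.
- tray_in (a point): centre of the floor of the wide compartment of the white plastic pill tray, 3 mm above the ledge; x and y lie along its sides. The wide compartment is 104 mm along x and 110 mm along y inside; its walls end 13 mm above this point. The tray (112 x 190 mm, loose, about 300 g) goes on in +y with three small pill compartments.
- brush_mid (a point): centre of the orange nail brush, loose, lying bristles down: 95 x 42 mm, 52 mm high with its hoop handle, this point 26 mm above the ledge. Bystander.
- hook: chrome suction hook stuck to the ledge, foot 54 mm in diameter, 48 mm high; origin at the foot's centre on the ledge. Bystander.
- mirror_mid (a point): centre of the round shaving mirror, 120 mm in diameter and 8 mm thick, upright with its x axis normal to the glass, 145 mm above the ledge, on a stainless arm 115 mm long that swings easily about an upright post. Bystander.
Mind the look-alikes: they are no part of the job. Of the things shaped like the part that bears tray_in, the white one is meant.

How it is judged:
On the way, in this order (a step that is already met when the one before it is completed fails the run):
1. the cap is pushed down at least 2.2 mm in its notches (z of cap_grip in the frame of jar_mouth below 0.0258 m and angle between the x axis of cap_grip and the x axis of jar_mouth, either way round below 0.25 rad), for 0.1 s.
2. the cap is turned more than 0.62 rad past its catch, still on the neck (angle between the x axis of cap_grip and the x axis of jar_mouth, either way round above 0.62 rad and horizontal distance between cap_grip and jar_mouth below 0.006 m and z of cap_grip in the frame of jar_mouth below 0.035 m), for 0.1 s.
3. the cap is lifted clear of the rim (z of cap_grip in the frame of jar_mouth above 0.048 m), for 0.1 s.
At the end, for the whole second after the job is handed in: The cap stands wing up (tilt under 0.1 rad) flat on the floor of the tray's wide compartment, its axis within 26 mm (x) and 29 mm (y) of the compartment's centre and its wing centre 41 to 48 mm above the floor, at rest and let go (x of cap_grip in the frame of tray_in between -0.026 and 0.026 m and y of cap_grip in the frame of tray_in between -0.029 and 0.029 m and z of cap_grip in the frame of tray_in between 0.041 and 0.048 m and angle between cap_grip's own z axis and vertical below 0.1 rad and linear speed of cap below 0.02 m/s); the robot touches nothing.
It fails at once if cap and glass jar pressed or wrenched together with more than 18 N (contact force between cap and jar above 18 N).
It fails at once if the arm or gripper strikes the glass jar with more than 10 N (contact force between any of the arm, the fingers and jar above 10 N).
It fails at once if the cap dropped into the tray: faster than 0.5 m/s within 75 mm of the compartment's floor centre (linear speed of cap above 0.5 m/s and distance between cap_grip and tray_in below 0.075 m).
It fails at once if the tray pushed more than 20 mm (distance of tray_in from where it was at the start of the episode above 0.02 m).
It fails at once if a bystander disturbed: nail brush moved more than 15 mm, mirror swung more than 20 mm, or hook bumped with more than 5 N (distance of brush_mid from where it was at the start of the episode above 0.015 m or distance of mirror_mid from where it was at the start of the episode above 0.02 m or contact force between any of the arm, the fingers and hook above 5 N).
It also fails if it takes over 72 s, if anything falls off the work surface, if the arm or the gripper's body presses on something with over 40 N, if the wrist force passes 120 N, or if a joint passes its speed limit or range.

## Working session

There is one attempt and no reset: what is moved stays moved. The work goes in short steps, Python scripts to look and compute and a shell command to move; the robot and the scene stay as the last step left them, time stands still between calls to the robot, and variables do not carry over. Pictures are saved under pics/ and viewed, at most 10 in all, crops included, and the job is handed in when it is done.

```bash
mkdir -p pics; ls; cat > h.py <<'E'
import numpy as np, cv2, json
from station import manip
def snap(n,save=None):
    s=manip.snapshot(n)
    if save:
        cv2.imwrite('pics/'+save,s['image'])
        json.dump({k:np.asarray(v).tolist() for k,v in s.items() if k!='image'},open('pics/'+save+'.json','w'))
    return s
def load(f): return json.load(open('pics/'+f+'.json'))
def ray(s,u,v):
    K=np.array([[s['fx'],0,s['cx']],[0,s['fy'],s['cy']],[0,0,1.]])
    p=cv2.undistortPoints(np.array([[[u,v]]],float),K,np.array([s['k1'],0,0,0.]))[0,0]
    M=np.array(s['camera_from_world']); R=M[:3,:3]; o=-R.T@M[:3,3]
    d=R.T@np.array([p[0],-p[1],-1]); return o,d/np.linalg.norm(d)
def onz(s,u,v,z):
    o,d=ray(s,u,v); return o+d*(z-o[2])/d[2]
def tri(*a):
    A=np.zeros((3,3));b=np.zeros(3);L=[ray(*x) for x in a]
    for o,d in L:
        P=np.eye(3)-np.outer(d,d);A+=P;b+=P@o
    x=np.linalg.solve(A,b); return x,[np.linalg.norm(np.cross(x-o,d)) for o,d in L]
def proj(s,X):
    M=np.array(s['camera_from_world']);p=M[:3,:3]@np.array(X)+M[:3,3]
    x,y=p[0]/-p[2],-p[1]/-p[2];k=1+s['k1']*(x*x+y*y)
    return np.array([s['fx']*x*k+s['cx'],s['fy']*y*k+s['cy']])
E
python3 - <<'E'
from h import *
for n in('scene','side','wrist'):
    s=snap(n,n+'0.png'); print(n,np.round(ray(s,320,200),3).tolist(),s['k1'],s['fx'])
o=manip.observe();print(o)
E
```

```text
pics
scene [[1.077, 0.655, 0.815], [-0.539, -0.515, -0.666]] -0.020841377820635165 371.49759452187357
side [[0.358, 0.894, 0.894], [0.134, -0.706, -0.696]] -0.06301637679836157 369.28930645972315
wrist [[0.328, -0.566, 0.373], [-0.27, -0.118, -0.956]] 0.004526031519886975 289.61581431382695
{'t': 0.15, 'joints': array([-1.33507963e+00,  2.45668742e-01,  1.55872644e+00,  1.67435511e-05,
        1.33869884e+00, -1.74136101e-01]), 'joint_vel': array([-0.00088707, -0.00254189, -0.00388475, -0.00016493,  0.00029687,
        0.0004667 ]), 'effort': array([-1.96114652e-04, -4.29991651e+01, -3.26550364e+01, -1.78277269e-04,
        3.57301127e-03,  6.09664852e-06]), 'eef_pos': array([ 0.25889586, -0.59575479,  0.23042787]), 'ee_rot': array([-3.14011682e+00, -2.76164263e-04,  4.09848727e-01]), 'contact_force': array([ 0.82614424, -0.63783667, -0.04653729]), 'wrist_torque': array([-0.01576816, -0.00104112, -0.03458544]), 'grasp_force': 0.0, 'gripper_width': 0.08548158077033037}
```

View pics/scene0.png

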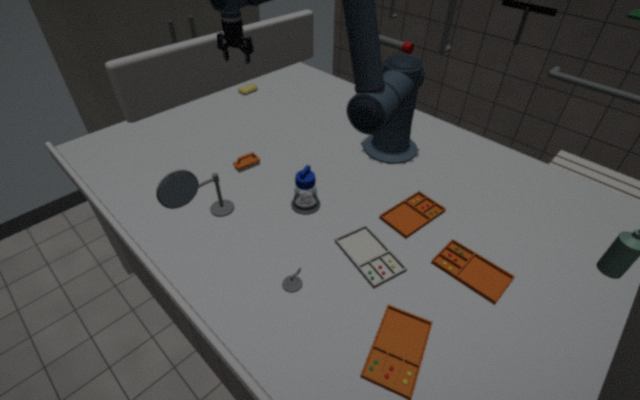

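View pics/side0.png

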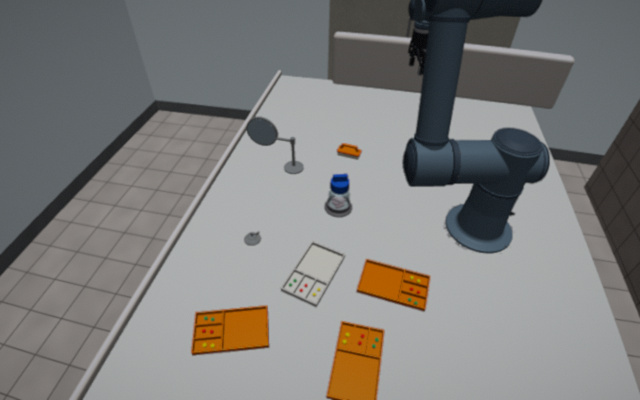

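The scene view shows one jar with a blue cap at (305,180) and nothing resembling it. There are four trays: the white one at (370,257), and orange ones at (412,213), (473,270) and (397,350). The white one is meant, and its wide compartment is at (365,247). In the side view the jar is at (340,190) and the white tray at (315,273). The bystanders in the scene view are the brush (247,161), hook (292,283) and mirror (178,188). Next, a close crop to check the choice and read pixels.

```bash
python3 - <<'E'
from h import *
a=cv2.imread('pics/scene0.png')[160:295,285:410+10]; b=cv2.imread('pics/side0.png')[165:310,270:370]
a=cv2.resize(a,None,fx=3.2,fy=3.2,interpolation=cv2.INTER_CUBIC);b=cv2.resize(b,None,fx=3.6,fy=3.6,interpolation=cv2.INTER_CUBIC)
o=np.zeros((530,800,3),np.uint8);o[:a.shape[0],:a.shape[1]]=a;o[:b.shape[0],440:800]=b
cv2.imwrite('pics/crop1.png',o)
E
```

```text
(no output)
```

View pics/crop1.png

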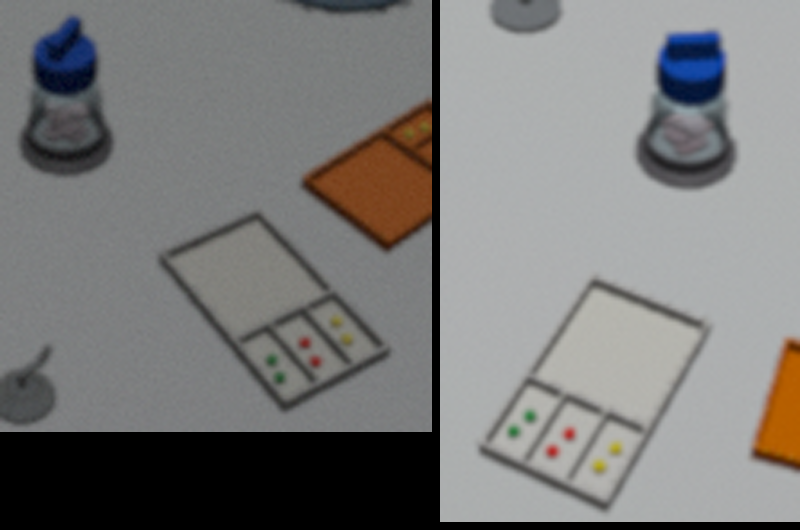

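The crop confirms it. The upper wing's centre is at scene crop (64,38) and side crop (693,43). The white tray's outer corners show clearly in both views, with the wide compartment on the robot/jar end.

```bash
python3 - <<'E'
from h import *
S=load('scene0.png');D=load('side0.png')
A=lambda u,v:(S,(u+.5)/3.2-.5+285,(v+.5)/3.2-.5+160)
B=lambda u,v:(D,(u+.5-440)/3.6-.5+270,(v+.5)/3.6-.5+165)
for n,a,b in [('wingtop',(64,36),(693,42)),('t0',(162,258),(595,280)),('t1',(258,214),(708,325)),('t2',(388,352),(606,508)),('t3',(285,408),(482,450))]:
    if n[0]=='t':
        for p,q in(((162,258),(482,450)),) : pass
    x,r=tri(A(*a),B(*b));print(n,x.round(4),np.round(r,4))
T=[(162,258),(258,214),(388,352),(285,408)];print('scene@13mm',[onz(*A(*t),.013)[:2].round(3).tolist() for t in T])
U=[(595,280),(708,325),(606,508),(482,450)];print('side@13mm',[onz(*B(*t),.013)[:2].round(3).tolist() for t in U])
print('foot',onz(*A(67,146),.01).round(3),onz(*B(687,158),.01).round(3))
print('wing ends',onz(*A(52,50),.144).round(3),onz(*A(76,22),.144).round(3),onz(*B(668,38),.144).round(3),onz(*B(718,38),.144).round(3))
# hook, mirror, brush
print('hook',onz(S,292,285,.0).round(3),onz(D,252,239,0).round(3),'post',onz(S,222,208,0).round(3),onz(D,293,167,0).round(3))
print('mirror',tri((S,178,188),(D,262,131)),'brush',tri((S,247,160),(D,349,150)))
E
```

```text
wingtop [0.4646 0.0033 0.1332] [0.0001 0.0001]
t0 [0.5143 0.1808 0.0019] [0.0009 0.0009]
t1 [0.4112 0.21   0.0051] [0.0005 0.0005]
t2 [0.459  0.3923 0.0027] [0.0006 0.0006]
t3 [5.637e-01 3.631e-01 3.000e-04] [0.0001 0.0001]
scene@13mm [[0.523, 0.188], [0.418, 0.215], [0.466, 0.395], [0.572, 0.368]]
side@13mm [[0.512, 0.189], [0.411, 0.215], [0.458, 0.399], [0.561, 0.371]]
foot [0.477 0.018 0.01 ] [0.46  0.025 0.01 ]
wing ends [0.497 0.021 0.144] [0.451 0.006 0.144] [0.485 0.015 0.144] [0.443 0.006 0.144]
hook [0.709 0.206 0.   ] [0.704 0.206 0.   ] post [ 0.667 -0.169  0.   ] [ 0.668 -0.169  0.   ]
mirror (array([ 0.77994392, -0.17510248,  0.14470933]), [np.float64(0.0013043884394419742), np.float64(0.0013043884394419198)]) brush (array([ 0.47067854, -0.29163407,  0.0245867 ]), [np.float64(0.0011879868988071325), np.float64(0.0011879868988070913)])
```

```bash
python3 -m creep '[[0.11,-0.12,-0.02,0,0,0],[0.22,-0.24,-0.04,0,0,0],[0.33,-0.37,-0.06,0,0,0],[0.45,-0.49,-0.08,0,0,0],[0.56,-0.61,-0.09,0,0,0],[0.67,-0.73,-0.1,0,0,0],[0.78,-0.85,-0.1,0,0,0],[0.89,-0.98,-0.1,0,0,0]]' 1 20
python3 -m creep '[[0.11,-0.12,-0.02,0,0,0],[0.22,-0.24,-0.04,0,0,0],[0.33,-0.37,-0.06,0,0,0],[0.45,-0.49,-0.08,0,0,0],[0.56,-0.61,-0.09,0,0,0],[0.67,-0.73,-0.1,0,0,0],[0.78,-0.85,-0.1,0,0,0],[0.89,-0.98,-0.1,0,0,0]]'
python3 -m creep '[[0.11,-0.12,-0.02,0,0,0],[0.22,-0.24,-0.04,0,0,0],[0.33,-0.37,-0.06,0,0,0],[0.45,-0.49,-0.08,0,0,0],[0.56,-0.61,-0.09,0,0,0],[0.67,-0.73,-0.1,0,0,0],[0.78,-0.85,-0.1,0,0,0],[0.89,-0.98,-0.1,0,0,0]]'
python3 -m creep '[[0.11,-0.12,-0.02,0,0,0.003],[0.22,-0.24,-0.04,0,0,0.006],[0.33,-0.37,-0.06,0,0,0.009],[0.45,-0.49,-0.08,0,0,0.012],[0.56,-0.61,-0.09,0,0,0.015],[0.75,-0.8,-0.1,0,0,0.022],[0.89,-0.98,-0.1,0,0,0.022],[0.89,-0.98,-0.1,0,0,0.022]]'
python3 - <<'E'
from h import *
s=snap('wrist','w1.png');print(proj(s,[.465,.005,.144]),proj(s,[.478,.252,.003]));print(manip.observe())
E
```

```text
t: 1.15
eef_pos: [0.3104, -0.4445, 0.2432]
ee_rot: [-3.141, 0.0, 0.41]
contact_force: [0.6, 0.1, 0.8]
gripper_width: 0.0854
grasp_force: 0.0
t: 2.15
eef_pos: [0.3615, -0.2941, 0.2552]
ee_rot: [-3.141, 0.0, 0.41]
contact_force: [-0.8, -0.7, 0.5]
gripper_width: 0.0857
grasp_force: 0.0
t: 3.15
eef_pos: [0.4125, -0.1437, 0.2675]
ee_rot: [3.141, -0.0, 0.41]
contact_force: [-0.2, 1.0, 0.4]
gripper_width: 0.0854
grasp_force: 0.0
t: 4.15
eef_pos: [0.4633, 0.0071, 0.2794]
ee_rot: [-3.142, 0.0, 0.275]
contact_force: [0.9, -0.5, 0.3]
gripper_width: 0.0853
grasp_force: 0.0
[321.53428993 189.08082816] [150.20781974 106.45288561]
{'t': 4.2, 'joints': array([-2.31912214e-01, -2.50583646e-01,  1.96450924e+00, -4.26864709e-04,
        1.42775406e+00,  1.06551804e+00]), 'joint_vel': array([-0.0300208 , -0.00305337,  0.0050066 , -0.00159658, -0.00128245,
       -0.00388265]), 'effort': array([ 8.06114506e-01, -2.29887450e+01, -3.36593735e+01,  5.08748624e-02,
        1.39271728e-03,  3.41144227e-02]), 'eef_pos': array([0.46324479, 0.00618652, 0.27933146]), 'ee_rot': array([3.14126507e+00, 2.80647901e-04, 2.73426898e-01]), 'contact_force': array([-0.24672226, -0.3465193 ,  0.25739071]), 'wrist_torque': array([-0.03985737,  0.00341041, -0.01082671]), 'grasp_force': 0.0, 'gripper_width': 0.08537485787736782}
```

View pics/w1.png

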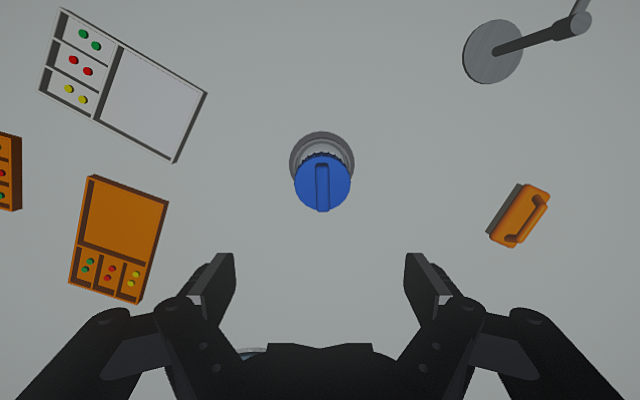

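Wrist view: the wing runs vertically from (322,163) to (322,211), so it is aligned with the tool's x axis. The white tray's wide compartment spans about (121,46), (207,92), (175,162) and (98,118). I'll take a second wrist viewpoint.

```bash
python3 -m creep '[[-0.05,0,0.05,0,0,0],[-0.1,0,0.1,0,0,0],[-0.2,0,0.2,0,0,0],[-0.3,0,0.25,0,0,0],[-0.4,0,0.25,0,0,0],[-0.4,0,0.25,0,0,0],[-0.4,0,0.25,0,0,0],[-0.4,0,0.25,0,0,0]]'
python3 - <<'E'
from h import *
s=snap('wrist','w2.png');u,v=proj(s,[.465,.005,.13]).astype(int);print(u,v)
w1=cv2.imread('pics/w1.png')
a=cv2.resize(w1[110:235,270:370],None,fx=4,fy=4,interpolation=cv2.INTER_CUBIC)
y=max(0,v-62);x=u-50;print(x,y)
b=cv2.resize(s['image'][y:y+125,x:x+100],None,fx=4,fy=4,interpolation=cv2.INTER_CUBIC)
o=np.zeros((500,800,3),np.uint8);o[:a.shape[0],:400]=a;o[:b.shape[0],400:400+b.shape[1]]=b;cv2.imwrite('pics/crop2.png',o)
E
```

```text
t: 5.2
eef_pos: [0.4175, -0.0074, 0.2496]
ee_rot: [3.141, -0.001, 0.272]
contact_force: [-0.3, -0.5, 0.0]
gripper_width: 0.0854
grasp_force: 0.0
319 141
269 79
```

View pics/crop2.png

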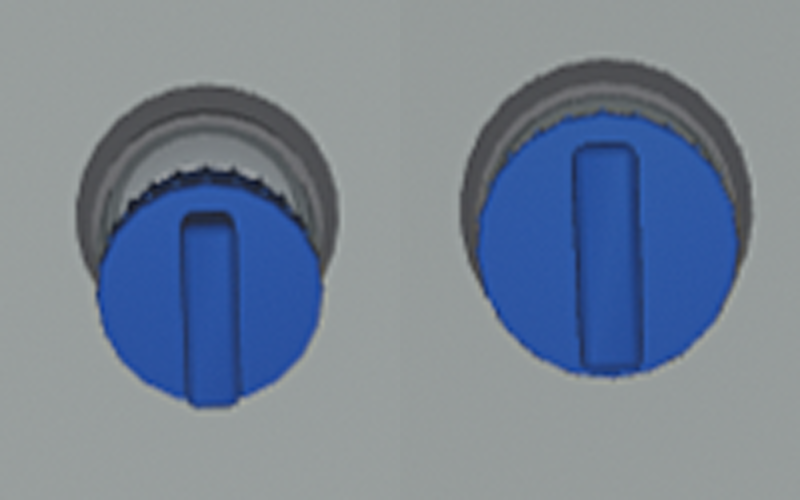

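The crop shows the wing's top face. In view 1 its end centres are at crop (210,227) and (214,405). In view 2 they are at (607,152) and (612,368).

```bash
python3 - <<'E'
from h import *
a,b=load('w1.png'),load('w2.png')
A=lambda u,v:(a,(u+.5)/4-.5+270,(v+.5)/4-.5+110)
B=lambda u,v:(b,(u+.5-400)/4-.5+269,(v+.5)/4-.5+79)
S=load('scene0.png');D=load('side0.png')
E=[]
for p,q in(((210,227),(607.5,152)),((214,405),(612,368))):
    x,r=tri(A(*p),B(*q));print(x.round(4),np.round(r,4));E.append((onz(*A(*p),.144)+onz(*B(*q),.144))/2);print(onz(*A(*p),.144),onz(*B(*q),.144))
d=E[0]-E[1];print('len',np.linalg.norm(d),'yaw',np.arctan2(d[1],d[0]),'mid',(E[0]+E[1])/2)
sd=(D,(693+.5-440)/3.6-.5+270,(42.5)/3.6-.5+165);sc=(S,64.5/3.2-.5+285,36.5/3.2-.5+160)
m=lambda F,p,q:(F(*((np.array(p)+q)/2)))
print(tri(m(A,(210,227),(214,405)),m(B,(607.5,152),(612,368)),sd,sc))
# cap disc centre at z=.132
print(onz(*A(210,292),.132),onz(*B(608,243),.132))
# tray inner corners in w1
for p in((121,46),(207,92),(175,162),(98,118)):print(onz(a,*p,.016).round(4))
E
```

```text
[0.4858 0.0102 0.1369] [0. 0.]
[0.48703278 0.01066309 0.144     ] [0.48590547 0.01031753 0.144     ]
[ 0.4422 -0.0031  0.1403] [0.0001 0.0001]
[ 0.4434167  -0.00280908  0.144     ] [ 0.4428171  -0.00275145  0.144     ]
len 0.04533788544447994 yaw 0.2970533378373669 mid [0.46479301 0.00385502 0.144     ]
(array([0.46398478, 0.00334739, 0.13330235]), [np.float64(0.0009308747800112255), np.float64(0.0002706027935514059), np.float64(0.0005418501901784607), np.float64(0.0005862149307902558)])
[0.46869586 0.00532784 0.132     ] [0.46719192 0.00491631 0.132     ]
[0.5426 0.2874 0.016 ]
[0.5182 0.1753 0.016 ]
[0.4143 0.2039 0.016 ]
[0.4458 0.3108 0.016 ]
```

```bash
python3 -m creep '[[0.1,0.004,0.1,0,0,-0.001],[0.2,0.008,0.2,0,0,-0.002],[0.3,0.012,0.3,0,0,-0.003],[0.408,0.015,0.45,0,0,-0.0035],[0.408,0.015,0.6,0,0,-0.0035],[0.408,0.015,0.7,0,0,-0.0035],[0.408,0.015,0.75,0,0,-0.0035],[0.408,0.015,0.75,0,0,-0.0035]]' -0.06 20
python3 - <<'E'
from h import *
s=snap('wrist');cv2.imwrite('pics/w3.png',s['image'])
for z in(.120,.132,.144):print(proj(s,[.4652,.004,z]))
E
```

```text
t: 6.25
eef_pos: [0.4647, 0.004, 0.1592]
ee_rot: [-3.141, 0.0, 0.294]
contact_force: [-0.0, 0.7, -0.5]
gripper_width: 0.0404
grasp_force: 0.0
[319.13534332 226.76627507]
[319.12038375 233.99973363]
[319.10343895 242.19291326]
```

View pics/w3.png

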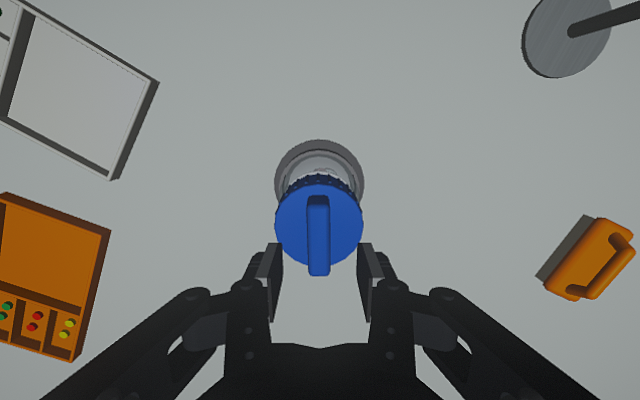

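The cap disc is centred at (319,225) and the wing top at (319,240). Both match the prediction within 1 mm, and the fingers straddle the wing. Descending.

```bash
python3 -m creep '[[0,0,0.04,0,0,0],[0,0,0.09,0,0,0],[0,0,0.14,0,0,0],[0,0,0.19,0,0,0],[0,0,0.23,0,0,0],[0,0,0.26,0,0,0],[0,0,0.28,0,0,0],[0,0,0.29,0,0,0]]'
python3 -m creep '[[0,0,0,0,0,0],[0,0,0,0,0,0],[0,0,0,0,0,0],[0,0,0,0,0,0],[0,0,0,0,0,0],[0,0,0,0,0,0],[0,0,0,0,0,0],[0,0,0,0,0,0]]' -1 30
python3 -c "from h import *;o=manip.observe();print(o['contact_force'],o['wrist_torque'],o['joints'])"
```

```text
t: 7.3
eef_pos: [0.4648, 0.004, 0.1244]
ee_rot: [3.142, -0.0, 0.294]
contact_force: [-0.1, 0.6, 0.0]
gripper_width: 0.0399
grasp_force: 0.0
t: 8.3
eef_pos: [0.4649, 0.004, 0.1247]
ee_rot: [3.142, -0.0, 0.294]
contact_force: [-0.2, 0.9, 3.8]
gripper_width: 0.0131
grasp_force: 33.4
[-0.18324354  0.87865353  3.84141823] [0.14535626 0.13251927 0.03069739] [-2.36052389e-01 -6.71838043e-02  2.10145280e+00  1.14688592e-04
  1.10706538e+00  1.04113486e+00]
```

```bash
python3 -m creep '[[0,0,0,0,0,0],[0,0,0.005,0,0,0],[0,0,0.01,0,0,0],[0,0,0.015,0,0,0],[0,0,0.017,0,0,0],[0,0,0.017,0,0,0],[0,0,0.017,0,0,0],[0,0,0.017,0,0,0]]' - 50
python3 -c "from h import *;o=manip.observe();print(o['contact_force'],o['wrist_torque'])"
```

```text
t: 9.3
eef_pos: [0.4649, 0.004, 0.1225]
ee_rot: [3.142, -0.0, 0.294]
contact_force: [-1.1, 1.7, 4.2]
gripper_width: 0.0127
grasp_force: 55.1
[-1.11347835  1.70715657  4.16946228] [ 0.26949551  0.08727319 -0.06643377]
```

```bash
python3 -m creep '[[0,0,0.003,0,0,0],[0,0,0.006,0,0,0],[0,0,0.009,0,0,0],[0,0,0.012,0,0,0],[0,0,0.014,0,0,0],[0,0,0.014,0,0,0],[0,0,0.014,0,0,0],[0,0,0.014,0,0,0]]'
python3 -c "from h import *;o=manip.observe();print(o['contact_force'],o['wrist_torque'],o['eef_pos'])"
```

```text
t: 10.3
eef_pos: [0.4649, 0.004, 0.121]
ee_rot: [3.142, -0.0, 0.294]
contact_force: [-1.2, 1.5, 5.8]
gripper_width: 0.0125
grasp_force: 55.2
[-1.20231992  1.45435995  5.84822163] [ 0.32231629  0.14836817 -0.06653679] [0.4649101  0.00397034 0.12095406]
```

```bash
python3 -m creep '[[0,0,0.003,0,0,0],[0,0,0.006,0,0,0],[0,0,0.009,0,0,0],[0,0,0.012,0,0,0],[0,0,0.014,0,0,0],[0,0,0.014,0,0,0],[0,0,0.014,0,0,0],[0,0,0.014,0,0,0]]'
python3 -m creep '[[0,0,0.003,0,0,0],[0,0,0.006,0,0,0],[0,0,0.008,0,0,0],[0,0,0.008,0,0,0],[0,0,0.008,0,0,0],[0,0,0.008,0,0,0],[0,0,0.008,0,0,0],[0,0,0.008,0,0,0]]'
python3 -c "from h import *;o=manip.observe();print(o['contact_force'],o['wrist_torque'],o['eef_pos'])"
```

```text
t: 11.3
eef_pos: [0.465, 0.004, 0.1194]
ee_rot: [3.142, -0.0, 0.294]
contact_force: [-1.3, 1.9, 7.2]
gripper_width: 0.0128
grasp_force: 55.4
t: 12.3
eef_pos: [0.4649, 0.004, 0.1185]
ee_rot: [-3.142, -0.0, 0.294]
contact_force: [-1.4, 1.7, 7.9]
gripper_width: 0.0126
grasp_force: 55.4
[-1.44189044  1.69931602  7.88226854] [ 0.33875979  0.31630785 -0.0120552 ] [0.46491708 0.0039995  0.11849204]
```

```bash
python3 -m creep '[[0,0,0.003,0,0,0],[0,0,0.006,0,0,0],[0,0,0.008,0,0,0],[0,0,0.008,0,0,0],[0,0,0.008,0,0,0],[0,0,0.008,0,0,0],[0,0,0.008,0,0,0],[0,0,0.008,0,0,0]]'
python3 -c "from h import *;o=manip.observe();print(o['contact_force'],o['wrist_torque'],o['eef_pos'])"
python3 -m creep '[[0,0,0.003,0,0,0],[0,0,0.006,0,0,0],[0,0,0.008,0,0,0],[0,0,0.008,0,0,0],[0,0,0.008,0,0,0],[0,0,0.008,0,0,0],[0,0,0.008,0,0,0],[0,0,0.008,0,0,0]]'
python3 -c "from h import *;o=manip.observe();print(o['contact_force'],o['wrist_torque'],o['eef_pos'])"
```

```text
t: 13.3
eef_pos: [0.4649, 0.004, 0.1176]
ee_rot: [3.142, -0.0, 0.294]
contact_force: [-1.5, 1.6, 8.4]
gripper_width: 0.0129
grasp_force: 55.5
[-1.52202492  1.58617267  8.35286277] [ 0.31664398  0.35795988 -0.05275801] [0.46493701 0.00399778 0.11760822]
t: 14.3
eef_pos: [0.465, 0.004, 0.1168]
ee_rot: [3.142, -0.0, 0.294]
contact_force: [-3.2, 1.2, 8.5]
gripper_width: 0.013
grasp_force: 55.9
[-3.19400593  1.15686851  8.49568414] [0.35268029 0.46271169 0.01633344] [0.46496736 0.00400714 0.11681584]
```

```bash
python3 -m creep '[[-0.002,-0.001,0.003,0,0,0],[-0.004,-0.001,0.006,0,0,0],[-0.005,-0.001,0.008,0,0,0],[-0.005,-0.001,0.008,0,0,0],[-0.005,-0.001,0.008,0,0,0],[-0.005,-0.001,0.008,0,0,0],[-0.005,-0.001,0.008,0,0,0],[-0.005,-0.001,0.008,0,0,0]]'
python3 -c "from h import *;o=manip.observe();print(o['contact_force'],o['wrist_torque'],o['eef_pos'])"
```

```text
t: 15.3
eef_pos: [0.465, 0.004, 0.1168]
ee_rot: [3.141, -0.001, 0.294]
contact_force: [-3.5, 3.7, 14.4]
gripper_width: 0.0128
grasp_force: 56.5
[-3.51451967  3.72667322 14.43423209] [ 0.51560939  0.67028536 -0.00453101] [0.46495389 0.00397922 0.11676092]
```

```bash
python3 -m creep '[[0,0,-0.006,0,0,0],[0,0,-0.012,0,0,0],[0,0,-0.012,0,0,0],[0,0,-0.012,0,0,0],[0,0,-0.012,0,0,0],[0,0,-0.012,0,0,0],[0,0,-0.012,0,0,0],[0,0,-0.012,0,0,0]]'
python3 -c "from h import *;o=manip.observe();print(o['contact_force'],o['wrist_torque'],o['eef_pos'])"
```

```text
t: 16.3
eef_pos: [0.4649, 0.004, 0.1175]
ee_rot: [3.141, -0.002, 0.294]
contact_force: [-1.3, 2.5, 8.3]
gripper_width: 0.013
grasp_force: 55.6
[-1.31070517  2.50831608  8.30100463] [0.45192572 0.16858875 0.01097023] [0.46491339 0.00396662 0.1174771 ]
```

```bash
python3 -m creep '[[0,-0.002,0,0,0,-0.004],[0.0008,-0.003,0,0,0,-0.008],[0.0008,-0.003,0,0,0,-0.012],[0.0008,-0.003,0,0,0,-0.016],[0.0008,-0.003,0,0,0,-0.02],[0.0008,-0.003,0,0,0,-0.025],[0.0008,-0.003,0,0,0,-0.03],[0.0008,-0.003,0,0,0,-0.03]]'
python3 -c "from h import *;o=manip.observe();print(o['contact_force'],o['wrist_torque'],o['eef_pos'])"
```

```text
t: 17.3
eef_pos: [0.4651, 0.0038, 0.1176]
ee_rot: [3.14, -0.001, 0.482]
contact_force: [0.2, 0.8, 7.9]
gripper_width: 0.0128
grasp_force: 55.6
[0.15281739 0.79009597 7.92491104] [ 0.04317459  0.07065337 -0.0310026 ] [0.46510518 0.00380656 0.11760696]
```

```bash
python3 -m creep '[[0,0,0,0,0,-0.009],[0,0,0,0,0,-0.018],[0,0,0,0,0,-0.027],[0,0,0,0,0,-0.036],[0,0,0,0,0,-0.045],[0,0,0,0,0,-0.054],[0,0,0,0,0,-0.06],[0,0,0,0,0,-0.06]]'
python3 -c "from h import *;o=manip.observe();print(o['contact_force'],o['wrist_torque'],o['eef_pos'])"
```

```text
t: 18.3
eef_pos: [0.4653, 0.0037, 0.1177]
ee_rot: [3.139, -0.001, 0.859]
contact_force: [-0.3, -0.8, 7.6]
gripper_width: 0.0128
grasp_force: 55.6
[-0.27088858 -0.78365871  7.64515832] [ 0.00151878 -0.00110461 -0.00452333] [0.46528631 0.00372097 0.11769737]
```

```bash
python3 -m creep '[[0,0,0,0,0,-0.01],[0,0,0,0,0,-0.02],[0,0,0,0,0,-0.03],[0,0,0,0,0,-0.04],[0,0,0,0,0,-0.05],[0,0,0,0,0,-0.06],[0,0,0,0,0,-0.07],[0,0,0,0,0,-0.078]]'
python3 -c "from h import *;o=manip.observe();print(o['contact_force'],o['wrist_torque'],o['eef_pos'])"
python3 -m creep '[[0,0,0,0,0,0],[0,0,0,0,0,0],[0,0,-0.01,0,0,0],[0,0,-0.02,0,0,0],[0,0,-0.03,0,0,0],[0,0,-0.04,0,0,0],[0,0,-0.05,0,0,0],[0,0,-0.06,0,0,0]]'
python3 -c "from h import *;o=manip.observe();print(o['contact_force'],o['wrist_torque'],o['eef_pos'])"
```

```text
t: 19.3
eef_pos: [0.4654, 0.0037, 0.1178]
ee_rot: [3.138, 0.001, 1.351]
contact_force: [0.1, 0.3, 7.9]
gripper_width: 0.0126
grasp_force: 55.6
[0.07518555 0.29975951 7.86651444] [ 0.03445092  0.05372339 -0.05749462] [0.46540071 0.00371077 0.11777782]
t: 20.3
eef_pos: [0.465, 0.0039, 0.1244]
ee_rot: [3.139, 0.001, 1.349]
contact_force: [2.2, -1.1, 4.3]
gripper_width: 0.0126
grasp_force: 55.1
[ 2.17199881 -1.11684922  4.2580856 ] [-0.14099679 -0.50690413 -0.03692234] [0.46497523 0.00385814 0.12436413]
```

```bash
python3 -m creep '[[0,0,-0.02,0,0,0],[0,0,-0.04,0,0,0],[0,0,-0.07,0,0,0],[0,0,-0.11,0,0,0],[0,0,-0.17,0,0,0],[0,0,-0.25,0,0,0],[0,0,-0.35,0,0,0],[0,0,-0.45,0,0,0]]'
python3 -m creep '[[0,0,-0.05,0,0,0],[0,0,-0.05,0,0,0],[0,0,-0.05,0,0,0],[0,0,-0.05,0,0,0],[0,0,-0.05,0,0,0],[0,0,-0.05,0,0,0],[0,0,-0.05,0,0,0],[0,0,-0.05,0,0,0]]'
python3 - <<'E'
from h import *
s=snap('wrist','w4.png');o=manip.observe();print(o['contact_force'],o['eef_pos'],o['ee_rot'],o['joints'])
d=snap('side','side4.png')
b=cv2.resize(d['image'][100:310,250:390],None,fx=2,fy=2)
im=np.zeros((420,800,3),np.uint8);im[:400,:520]=s['image'][:400,60:580];im[:420,520:800]=b;cv2.imwrite('pics/c4.png',im)
E
```

```text
t: 21.3
eef_pos: [0.4642, 0.0043, 0.179]
ee_rot: [3.141, -0.0, 1.349]
contact_force: [0.3, -0.5, -1.5]
gripper_width: 0.013
grasp_force: 54.5
t: 22.3
eef_pos: [0.4642, 0.0043, 0.1839]
ee_rot: [-3.142, 0.0, 1.349]
contact_force: [0.0, 0.5, -0.3]
gripper_width: 0.0129
grasp_force: 54.5
[-0.23624508 -0.52385509 -0.6612265 ] [0.46417252 0.00431098 0.1838787 ] [-3.14156660e+00 -1.77729746e-05  1.34911679e+00] [-2.35738546e-01 -1.54871361e-01  2.06197385e+00  1.84376504e-05
  1.23451646e+00 -1.40650958e-02]
```

View pics/c4.png

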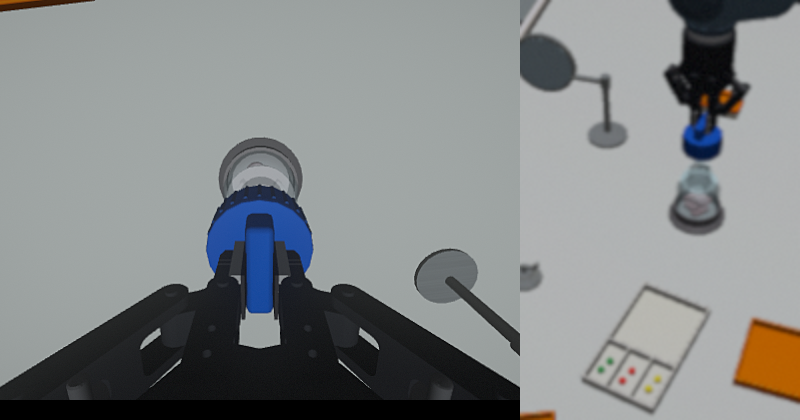

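The cap is off the jar and square in the fingers, and in the side crop the tray is unchanged. Moving towards the tray and measuring it on the way.

```bash
python3 -m creep '[[0.08,-0.01,0,0,0,0],[0.2,-0.03,0,0,0,0],[0.35,-0.05,0,0,0,0],[0.5,-0.08,0,0,0,0],[0.65,-0.11,0,0,0,0],[0.8,-0.14,0,0,0,0],[0.93,-0.16,0,0,0,0],[1.0,-0.16,0,0,0,0]]'
python3 - <<'E'
from h import *
s=snap('wrist','w5.png');o=manip.observe();print(o['contact_force'],o['eef_pos'],o['ee_rot'],proj(s,[.48,.248,.003]))
E
```

```text
t: 23.4
eef_pos: [0.4718, 0.1268, 0.1839]
ee_rot: [-3.142, -0.0, 1.35]
contact_force: [0.2, -0.4, -1.0]
gripper_width: 0.0128
grasp_force: 54.5
[ 0.28238855  0.68669872 -0.76511295] [0.4719755  0.12708284 0.18391363] [ 3.14153494e+00 -4.77396643e-04  1.35045486e+00] [301.7880377   64.75962175]
```

View pics/w5.png

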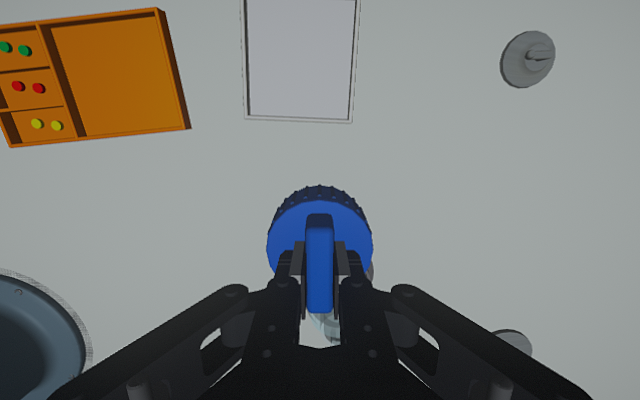

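The near wall of the white tray's wide compartment is visible. Its inner floor corners are at (250,115) and (348,119), and its outer rim corners at (245,120) and (352,124).

```bash
python3 - <<'E'
from h import *
s=load('w5.png');w=load('w1.png')
L,R=onz(s,250,115,.003),onz(s,348,119,.003);l,r=onz(s,245,120,.016),onz(s,352,124,.016)
print(L,R,np.linalg.norm(R-L),l,r,np.linalg.norm(r-l))
print('rim tri',tri((s,352,124),(w,207,92)),tri((s,245,120),(w,175,162)))
for a,b,k in((L,R,.055),(l,r,.059)):
    d=(b-a)/np.linalg.norm(b-a);n=np.array([-d[1],d[0],0]);c=(a+b)/2+k*n;print('centre',c,'yaw',np.arctan2(d[1],d[0]))
e=np.array([.4719,.1269]);y=1.350;t=c[:2]-e
print('tool units',(t@[np.cos(y),np.sin(y)])/.12,(t@[np.sin(y),-np.cos(y)])/.12)
E
```

```text
[0.41436169 0.21247211 0.003     ] [0.51584648 0.18551726 0.003     ] 0.10500345720006418 [0.41086011 0.20837334 0.016     ] [0.51781802 0.18032219 0.016     ] 0.11057514052185057
rim tri (array([0.51830395, 0.17944592, 0.00525021]), [np.float64(0.0005769045178385678), np.float64(0.0005769045178384379)]) (array([0.40947303, 0.20881709, 0.00474638]), [np.float64(0.0013764696628058902), np.float64(0.0013764696628058223)])
centre [0.47922282 0.25215163 0.003     ] yaw -0.2596107682441419
centre [0.47930643 0.2514177  0.016     ] yaw -0.2564870239714196
tool units 1.0259740706531995 -0.16702986016140914
```

```bash
python3 -m creep '[[0.08,-0.01,0,0,0,0],[0.2,-0.03,0,0,0,0],[0.35,-0.05,0,0,0,0],[0.5,-0.08,0,0,0,0],[0.65,-0.11,0,0,0,0],[0.8,-0.14,0,0,0,0],[0.93,-0.167,0,0,0,0],[1.0,-0.167,0,0,0,0]]'
python3 -m creep '[[0.01,0,0.1,0,0,0],[0.02,0,0.25,0,0,0],[0.02,0,0.4,0,0,0],[0.02,0,0.55,0,0,0],[0.02,0,0.7,0,0,0],[0.02,0,0.83,0,0,0],[0.02,0,0.95,0,0,0],[0.02,0,1.0,0,0,0]]'
python3 -m creep '[[0,0,0.02,0,0,0],[0,0,0.04,0,0,0],[0,0,0.06,0,0,0],[0,0,0.08,0,0,0],[0,0,0.1,0,0,0],[0,0,0.12,0,0,0],[0,0,0.13,0,0,0],[0,0,0.13,0,0,0]]'
```

```text
t: 24.45
eef_pos: [0.4786, 0.2481, 0.1839]
ee_rot: [-3.142, 0.0, 1.35]
contact_force: [0.2, -0.1, -1.1]
gripper_width: 0.0126
grasp_force: 54.5
t: 25.45
eef_pos: [0.4788, 0.2493, 0.0628]
ee_rot: [-3.14, 0.001, 1.349]
contact_force: [0.7, -0.1, -0.9]
gripper_width: 0.0124
grasp_force: 54.5
t: 26.45
eef_pos: [0.4792, 0.2494, 0.0482]
ee_rot: [-3.141, 0.0, 1.349]
contact_force: [0.7, -0.4, -0.1]
gripper_width: 0.0128
grasp_force: 54.5
```

Now small steps down, watching for contact.

```bash
python3 -m creep '[[0,0,0.006,0,0,0],[0,0,0.012,0,0,0],[0,0,0.018,0,0,0],[0,0,0.024,0,0,0],[0,0,0.03,0,0,0],[0,0,0.036,0,0,0],[0,0,0.036,0,0,0],[0,0,0.036,0,0,0]]'
python3 -m creep '[[0,0,0.003,0,0,0],[0,0,0.006,0,0,0],[0,0,0.01,0,0,0],[0,0,0.013,0,0,0],[0,0,0.016,0,0,0],[0,0,0.016,0,0,0],[0,0,0.016,0,0,0],[0,0,0.016,0,0,0]]'
```

```text
t: 27.45
eef_pos: [0.4792, 0.2494, 0.044]
ee_rot: [3.142, -0.0, 1.349]
contact_force: [-1.2, -1.2, -0.2]
gripper_width: 0.0125
grasp_force: 54.5
t: 28.45
eef_pos: [0.4792, 0.2494, 0.0421]
ee_rot: [3.142, -0.0, 1.349]
contact_force: [-0.3, 0.6, -0.7]
gripper_width: 0.013
grasp_force: 54.5
```

```bash
python3 -m creep '[[0,0,0.003,0,0,0],[0,0,0.006,0,0,0],[0,0,0.008,0,0,0],[0,0,0.01,0,0,0],[0,0,0.01,0,0,0],[0,0,0.01,0,0,0],[0,0,0.01,0,0,0],[0,0,0.01,0,0,0]]'
python3 -m creep '[[0,0,0.003,0,0,0],[0,0,0.006,0,0,0],[0,0,0.008,0,0,0],[0,0,0.01,0,0,0],[0,0,0.01,0,0,0],[0,0,0.01,0,0,0],[0,0,0.01,0,0,0],[0,0,0.01,0,0,0]]'
```

```text
t: 29.45
eef_pos: [0.4792, 0.2494, 0.0408]
ee_rot: [-3.142, -0.0, 1.349]
contact_force: [0.1, -1.0, -0.6]
gripper_width: 0.0127
grasp_force: 54.5
t: 30.45
eef_pos: [0.4793, 0.2495, 0.0408]
ee_rot: [-3.141, 0.0, 1.349]
contact_force: [-4.9, -2.6, 10.1]
gripper_width: 0.0127
grasp_force: 56.0
```

```bash
python3 -m creep '[[0,0,-0.004,0,0,0],[0,0,-0.007,0,0,0],[0,0,-0.007,0,0,0],[0,0,-0.007,0,0,0],[0,0,-0.007,0,0,0],[0,0,-0.007,0,0,0],[0,0,-0.007,0,0,0],[0,0,-0.007,0,0,0]]' - 20
python3 -m creep '[[0,0,0,0,0,0],[0,0,0,0,0,0],[0,0,0,0,0,0],[0,0,0,0,0,0],[0,0,0,0,0,0],[0,0,0,0,0,0],[0,0,0,0,0,0],[0,0,0,0,0,0]]' -0.06
python3 -m creep '[[0,0,-0.05,0,0,0],[0,0,-0.1,0,0,0],[0,0,-0.2,0,0,0],[0,0,-0.35,0,0,0],[0,0,-0.5,0,0,0],[0,0,-0.65,0,0,0],[0,0,-0.8,0,0,0],[0,0,-0.95,0,0,0]]'
python3 -m creep '[[-0.1,0,-0.1,0,0,0],[-0.2,0,-0.2,0,0,0],[-0.3,0,-0.2,0,0,0],[-0.4,0,-0.2,0,0,0],[-0.4,0,-0.2,0,0,0],[-0.4,0,-0.2,0,0,0],[-0.4,0,-0.2,0,0,0],[-0.4,0,-0.2,0,0,0]]'
python3 - <<'E'
from h import *
s=snap('wrist','w6.png');print(proj(s,[.4792,.2515,.048]),proj(s,[.4792,.2515,.036]))
d=snap('side')['image'];d=cv2.resize(d[165:310,270:370],None,fx=2.6,fy=2.6)
im=np.zeros((400,800,3),np.uint8);im[:,:540]=s['image'][:,50:590];im[:d.shape[0],540:]=d;cv2.imwrite('pics/c6.png',im)
E
```

```text
t: 31.45
eef_pos: [0.4793, 0.2494, 0.0408]
ee_rot: [-3.141, 0.0, 1.349]
contact_force: [-4.0, -1.0, 6.4]
gripper_width: 0.0126
grasp_force: 55.3
t: 32.45
eef_pos: [0.4792, 0.2494, 0.0405]
ee_rot: [-3.142, -0.0, 1.349]
contact_force: [0.4, -0.1, -0.5]
gripper_width: 0.0404
grasp_force: 0.0
t: 33.45
eef_pos: [0.4792, 0.2494, 0.1559]
ee_rot: [3.141, -0.0, 1.349]
contact_force: [0.9, 0.2, -0.2]
gripper_width: 0.04
grasp_force: 0.0
t: 34.45
eef_pos: [0.4686, 0.2028, 0.1784]
ee_rot: [-3.141, 0.0, 1.35]
contact_force: [0.1, 0.1, 0.1]
gripper_width: 0.0403
grasp_force: 0.0
[319.56008938 139.75274912] [319.56076452 138.56072478]
```

View pics/c6.png

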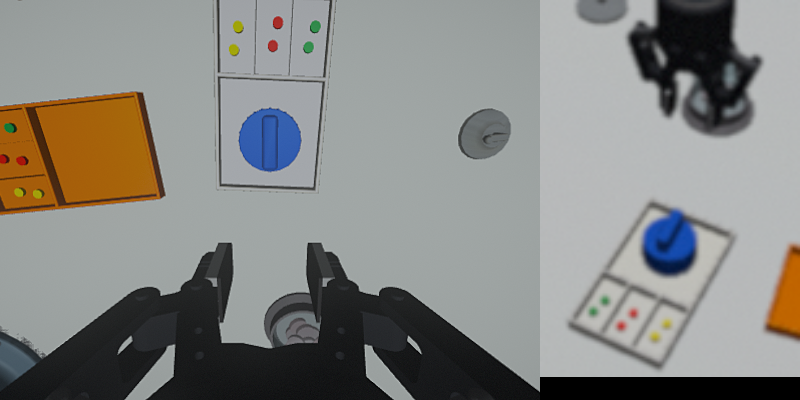

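The cap stands wing up, centred in the wide compartment at crop (270,140). The gripper is clear and the tray is where it was.

```bash
python3 -c "from station import manip;print(manip.hand_in())"
```

```text
the job is handed in; nothing more can be done
None
```

I opened the jar and set its blue cap down wing up, about central in the white tray's wide compartment, then let go and handed the job in at about 34.5 s; the highest wrist force I read while pressing the cap was 14.4 N vertical (about 15 N with the sideways part), when it bottomed, and no verdict came back.

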